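Fit the coin cell and close the battery cover

ROBOT

A 6-joint arm with a two-finger parallel gripper is mounted at the origin on the work surface. World frame = base frame: x ahead of the robot, y to its left, z up, the work surface at z = 0. Lengths are in m, angles in rad, forces in N, time in s.
With the tool pointing down it reaches from about 0.35 to 0.775 m from the base axis. Payload 7.3 kg.
Tool frame: the origin (TCP) lies on the centre line of the jaws, within the pads' length; the fingertips stand 8 mm ahead of it and the grasp point (between the pads) lies 11 mm behind it (manip.nose_length is the distance from the TCP to the fingertips, in m); y points along the fingers, x is the direction in which the jaws open and shut, and the axes are right-handed (so a half turn about y gives the same grasp; the last joint's range is limited). The gripper opens to 92 mm and grips with 3 to 60 N. Pads are 19 mm wide; open, the fingers measure 130 mm over their backs; the gripper's body (75 mm by 190 mm) begins 47 mm behind the grasp point.
Start: joints at [1.151, 0.342, 1.524, -0, 1.275, -0.146], TCP at [0.142, 0.505, 0.235] pointing down, gripper open.
Joint ranges: [-2.53, 2.53], [-0.77, 2.02], [0.04, 2.7], [-1, 4.14], [0.28, 2.66], [-3.11, 3.11]. Speed limits (rad/s): [2.57, 2.57, 3.14, 3.14, 3.14, 3.14].

INTERFACE

Orientations are given as a unit quaternion [w, x, y, z].
In Python, from rig import manip gives the robot as it stands. The module is installed in compiled form; this text tells all that it offers.
- The arm moves only by the shell command python3 -m jog 'ROWS'. ROWS is text: rows parted by semicolons, each of 5 numbers parted by spaces: the finger opening in mm, from 0 to 91.8, then the shift along the tool's x, y, z in mm, then the turn about the tool's y in degrees. In form: grip dx dy dz yaw; .... A call has 1 to 8 rows; each row shifts and turns the pose as measured when the row begins, along the tool's axes as they then stand; what a row does not reach is not made up. A row lasts 1/12 s, in which the tool goes at most 41.7 mm and 7.16 degrees, less where a joint would pass 70% of its speed; a pose out of reach is approached as far as the arm can. A call with a gripper value outside its range is refused whole. The fingers move at their own pace and stop on an object; the grip force is fixed at half the most. Time passes only in rows, so rows that do not move let the fingers close. It gives the time, the measured TCP pose, the force and the opening at its end, in the units of the state.
- manip.observe(): the state, without advancing time (a new reading comes with each control period).
- manip.read_camera(name): name is "scene" or "side" or "wrist"; returns (picture, depth): 400x640x3 uint8, red, green, blue; 400x640 float32, m along the optical axis (not along the pixel's ray), 0 where there is no reading.
- manip.camera_info(name): a dict with "fx", "fy", "cx", "cy" (pixels), "R" (3x3) and "t" (3): a world point X has camera coordinates R X + t. Camera axes: x right, y down, z forward; pixel columns grow to the right and rows downward; lengths in m; the calibration is good to about 2 mm. A picture is of the moment at which its call begins: read the wrist's pose just before it. camera_info takes no time and is no camera call; for the wrist camera it gives the pose at the moment of the call.
- manip.close_job(): hands the job in, once; it reports no verdict.
The state is a dict: "t": time; "qpos": joint angles; "joint_vel": joint speeds; "joint_torque": joint torques, N m; "ee_pos": TCP position; "ee_rot": TCP orientation; "force": force on the tool from outside, world axes, zero at the start; "torque": the same for the moment, N m; "grip_width": finger opening in m.
Only numpy, scipy, OpenCV 4.12 (cv2) and the standard library are available. Lean on these libraries where they do the work, as an engineer would, in place of code of your own. Each camera call takes 0.05 s, during which the arm holds its last target. There are 200 camera calls.

TASK

The hand-held instrument is clamped face down, with its battery well open and the new coin cell lying on its back beside the well. With your fingertips, nudge the cell across the back until it drops into the well and lies flat at the bottom, then push the sliding battery cover fully home over it and take your hand away. Only push: do not lift the cell or let it off the instrument, and leave the other things on the bench where they are.

Things in the scene. Friction and masses are not known exactly. Their poses are not given: they have to be found in the camera images.
- instrument: Grey plastic hand-held instrument, 150 x 80 x 22 mm, clamped immovably between four small aluminium blocks (19 mm high, just below its back) on a steel plate. Origin: centre of its underside on the plate, 27 mm above the bench. x runs along it, from the end where the cell lies to the end where the cover is parked; z is up. Its back is flat, level, 22 mm above the origin and always 49 mm above the bench. Nothing but the cell and the cover stands up from it.
- well (a point): Centre of the mouth of the round battery well, level with the instrument's back: the well is 33.5 mm across and 5.8 mm deep, with a flat floor and a 1 mm bevelled edge. It lies at x = -8 mm, y = 0 in the instrument's frame.
- cell_center (a point): Centre (half-way up) of the loose coin cell: a steel disc 30 mm across, 5 mm thick, 10 to 15 g. It starts flat on the instrument's back, on the -x side of the well, its centre 36 to 51 mm from the well's centre. Flat in the well, its centre is 3.3 mm below well and its top 0.8 mm below the back.
- cover (a joint): Travel of the sliding battery cover in m: 0 is parked open, 0.044 is fully home over the well. It is captive in two guide slots, moves in the instrument's -x direction when pushed, takes about 1 to 2 N to move, and stays where it is left. It starts 0 to 5 mm from open. The cover passes 0.7 mm above the back, so it closes only over a cell that lies flat.
- cover_back (a point): Middle of the cover's rear end (the end away from the well), 3 mm above the instrument's back; push here in the instrument's -x direction. The black cover is 42 mm long and 46 mm wide, its top 3.7 mm above the back; a thumb rib, 5 mm thick and 36 mm wide, stands along the rear end with its top 9 mm above the back. Cover parked open, there are 18 mm of clear back behind it, then the instrument's end.

How it is judged:
On the way, in this order (a step that is already met when the one before it is completed fails the run):
1. the cell has dropped into the well and lies flat on its floor (horizontal distance between cell_center and well below 0.003 m and z of cell_center in the frame of well below -0.0023 m and angle between cell_center's own z axis and vertical below 0.08 rad), for 0.2 s.
2. the cover is fully home over the well (value of joint cover above 0.0415 m), for 0.2 s.
At the end, for the whole second after the job is handed in: The cell lies flat in the well (within 3 mm of its centre, the cell's centre at least 2.3 mm below the back, tilted under 0.08 rad) and the cover is home to within 2.5 mm (all of step 1 and value of joint cover above 0.0415 m); the robot touches nothing.
It fails at once if the cell is lifted more than 6 mm off the instrument's back (z of cell_center in the frame of well above 0.0085 m).
It fails at once if the cell is carried: held in the fingers clear of the instrument's back (z of cell_center in the frame of well above 0.0047 m and contact force between cell and instrument below 0.005 N and contact force between the fingers and cell above 0.5 N).
It fails at once if the cell leaves the instrument (z of cell_center in the frame of well below -0.012 m).
It fails at once if another thing on the bench is moved more than 20 mm (distance of any of nozzle, spare_block, tweezers, syringe, solder_spool, screw_dish, cleaner_bottle, screwdriver from where it was at the start of the episode above 0.02 m).
It also fails if it takes over 38 s, if anything falls off the work surface, if the arm or the gripper's body presses on something with over 40 N, if the wrist force passes 120 N, or if a joint passes its speed limit or range.

## Working session

There is one attempt and no reset: what is moved stays moved. The work goes in short steps, Python scripts to look and compute and a shell command to move; the robot and the scene stay as the last step left them, time stands still between calls to the robot, and variables do not carry over. Pictures are saved under pics/ and viewed, about 8 in all and at most 12, crops included, and the job is handed in when it is done.

```bash
mkdir -p pics
cat > h.py <<'E'
import numpy as np, cv2
from rig import manip
def snap(name,fn):
    ci=manip.camera_info(name); im,d=manip.read_camera(name)
    np.savez(''+fn+'.npz',im=im,d=d,**{k:np.array(ci[k]) for k in ci})
    cv2.imwrite(f'pics/{fn}.png',im[:,:,::-1])
def load(fn): return np.load(f'{fn}.npz')
def ray(s,u,v,z):
    "point on plane world z for pixel"
    R,t=s['R'],s['t']; c=-R.T@t; r=R.T@np.array([(u-s['cx'])/s['fx'],(v-s['cy'])/s['fy'],1])
    return c+r*(z-c[2])/r[2]
def dep(s,u,v):
    R,t=s['R'],s['t']; z=float(s['d'][int(v),int(u)])
    return R.T@(z*np.array([(u-s['cx'])/s['fx'],(v-s['cy'])/s['fy'],1])-t)
def crop(fn,u0,v0,u1,v1,k,out):
    im=cv2.imread(f'pics/{fn}.png')[v0:v1,u0:u1]
    cv2.imwrite(f'pics/{out}.png',cv2.resize(im,None,fx=k,fy=k,interpolation=cv2.INTER_CUBIC))
E
python3 - <<'E'
from h import *
for n in('scene','wrist'): snap(n,n+'0')
a=np.hstack([cv2.imread(f'pics/{n}0.png') for n in('scene','wrist')])
cv2.imwrite('pics/both0.png',cv2.resize(a,(800,250),interpolation=cv2.INTER_AREA))
s=manip.observe();print(s['t'],s['ee_pos'],s['ee_rot'],s['grip_width'],manip.nose_length)
E
```

```text
0.1 [0.14179639 0.5051299  0.23410086] [-0.56331985  0.56380004  0.42664883 -0.4275173 ] 0.09216188628894063 0.008
```

View pics/scene0.png

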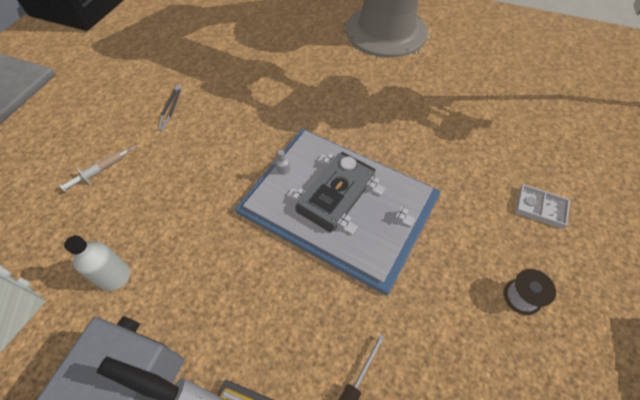

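Scene view: the instrument is centred near (337,190). The cell is at about (348,163), the well at about (341,185) and the cover at about (326,198). The nozzle is at (283,162) and the spare block at (403,216).

Run:
```python
from h import *
crop('scene0',270,135,420,245,5,'c0')
s=load('scene0')
for p in [(348,162),(341,185),(321,203),(337,190)]: print(p,ray(s,*p,.05),dep(s,*p))
```

```text
(348, 162) [0.48804534 0.05381526 0.05      ] [0.490431   0.05443631 0.05315548]
(341, 185) [0.54152056 0.05849055 0.05      ] [0.53723799 0.0572698  0.04352542]
(321, 203) [0.58927362 0.03834398 0.05      ] [0.59426648 0.04028395 0.05865351]
(337, 190) [0.55412013 0.0553498  0.05      ] [0.54918158 0.05385005 0.04227334]
```

View pics/c0.png

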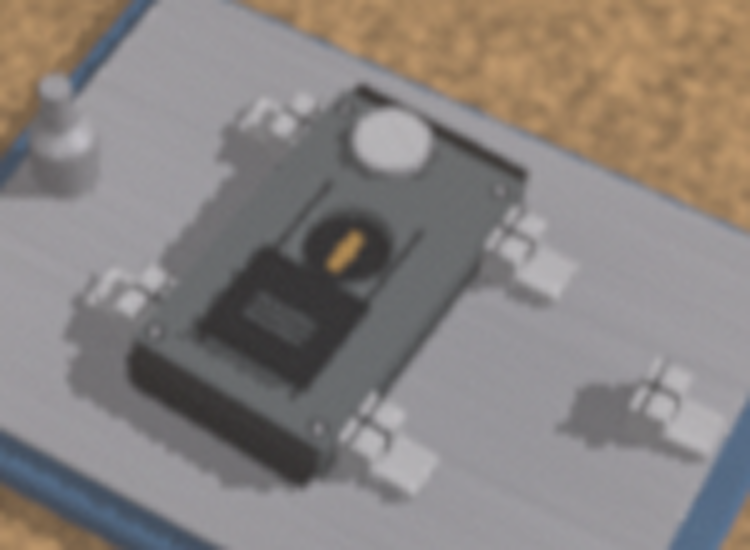

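Run:
```python
from h import *
from scipy.spatial.transform import Rotation as Ro
s=load('scene0')
g=lambda u,v:ray(s,270+u/5,135+v/5,.049)[:2]
A,B,C,D=g(357,90),g(527,180),g(308,455),g(135,345)  # -x end: A,B ; +x end: D,C
print(A,B,C,D,[np.linalg.norm(q) for q in(B-A,C-B,D-C,A-D)])
x=(C+D-A-B);x/=np.linalg.norm(x);print('ctr',(A+B+C+D)/4,'xdir',x,np.degrees(np.arctan2(x[1],x[0])))
w=g(348,246);c=ray(s,270+392/5,135+140/5,.054)[:2];print('well',w,'cell',c,np.linalg.norm(c-w))
st=manip.observe();M=Ro.from_quat(np.array(st['ee_rot'])[[1,2,3,0]]).as_matrix();print(M.round(3))
z=M[:,2];print('zyaw',np.degrees(np.arctan2(z[1],z[0])))
ci=manip.camera_info('wrist');print('cam',-ci['R'].T@ci['t'],ci['R'].round(2))
```

```text
[0.47126427 0.03513132] [0.48954608 0.10722596] [0.62480209 0.07061637] [ 6.05058554e-01 -9.45987661e-05] [np.float64(0.07437649486071346), np.float64(0.14012299281510382), np.float64(0.07341558417596168), np.float64(0.1383538102137463)]
ctr [0.54766775 0.05321976] xdir [ 0.96615554 -0.25796022] -14.949063253470529
well [0.54009064 0.05538853] cell [0.49301673 0.05602737] 0.047078244569337395
[[ 0.27  -0.001 -0.963]
 [ 0.963 -0.001  0.27 ]
 [-0.001 -1.     0.   ]]
zyaw 164.3119296195536
cam [0.06272172 0.52781694 0.38395268] [[ 0.27  0.96 -0.  ]
 [ 0.92 -0.26  0.31]
 [ 0.29 -0.08 -0.95]]
```

```bash
python3 -m jog '20 -22 0 -34 0; 20 -22 0 -34 0; 20 -22 0 -34 0; 20 -22 0 -34 0; 20 -22 0 -34 0; 20 -22 0 -34 0; 20 -22 0 -34 0; 20 -22 0 -34 0'
```

```text
t: 0.77
ee_pos: [0.3572, 0.2587, 0.2307]
ee_rot: [0.561, -0.56, -0.429, 0.433]
force: [1.3, 0.6, -0.1]
grip_width: 0.0433
```

```bash
python3 -m jog '20 -22 0 -33 0; 20 -22 0 -33 0; 20 -22 0 -33 0; 20 -22 0 -33 0; 20 -22 0 -33 0; 20 -20 0 -30 0; 20 0 0 0 0; 20 0 0 0 0'
python3 - <<'E'
from h import *
snap('wrist','w1')
E
```

```text
t: 1.43
ee_pos: [0.5212, 0.0651, 0.2275]
ee_rot: [0.563, -0.562, -0.426, 0.432]
force: [-0.2, -0.4, -0.2]
grip_width: 0.0203
```

View pics/w1.png

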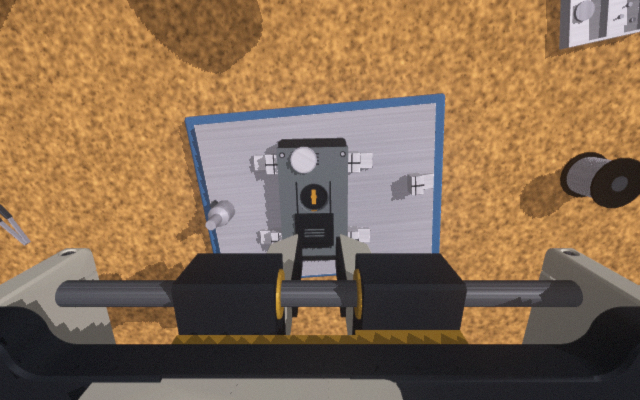

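Run:
```python
from h import *
crop('w1',255,130,375,250,5,'c1')
```

```text
(no output)
```

View pics/c1.png

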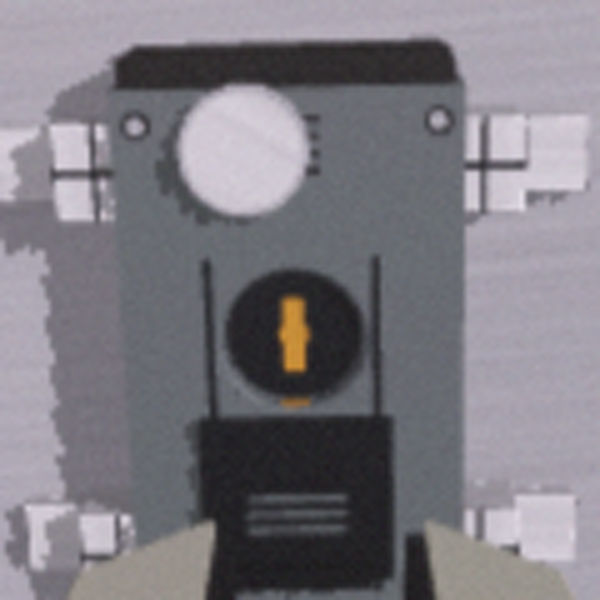

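```bash
cat > fr.py <<'E'
from h import *
from scipy.spatial.transform import Rotation as Ro
def tool():
    s=manip.observe();return np.array(s['ee_pos']),Ro.from_quat(np.array(s['ee_rot'])[[1,2,3,0]]).as_matrix()
E
python3 - <<'E'
from fr import *
s=load('w1')
g=lambda u,v,z=.049:ray(s,255+u/5,130+v/5,z)[:2]
L1,L2,R1,R2=g(117,95),g(132,500),g(464,85),g(463,500)
n=lambda a:a/np.linalg.norm(a)
for a,b in((L1,L2),(R1,R2),(R1,L1)): print(n(b-a),np.degrees(np.arctan2(*(b-a)[::-1])),np.linalg.norm(b-a))
sc=[g(135,127),g(438,120)];d=sc[0]-sc[1];print('screws',sc,np.degrees(np.arctan2(d[1],d[0])))
w=g(294,335);c=g(244,149,.054);print('well',w,'cell',c,np.linalg.norm(c-w))
cf=(g(203,420,.0527)+g(390,417,.0527))/2;dd=g(203,420,.0527)-g(390,417,.0527)
print('coverfront',cf,np.linalg.norm(dd),np.degrees(np.arctan2(dd[1],dd[0])))
mid=(L1+R1)/2;print('end mid',mid,'well-end',w-mid,np.linalg.norm(w-mid))
p,M=tool();print(p,M.round(4))
for X in(dep(s,255+49,130+30),dep(s,255+20+8,130+50)):print(X)
E
```

```text
[ 0.96323777 -0.26865034] -15.583970099086242 0.09778736538741155
[ 0.97109648 -0.2386873 ] -13.809076753462655 0.09988068634623076
[-0.23671292 -0.97157964] -103.69261506550019 0.07727671458124076
screws [array([0.48101353, 0.03267251]), array([0.4974479 , 0.09858472])] -104.00049229848865
well [0.53737177 0.05393307] cell [0.49149334 0.05537907] 0.04590121432038214
coverfront [0.55626653 0.04931644] 0.04409117776034556 -104.26906885159624
end mid [0.48228542 0.0684889 ] well-end [ 0.05508635 -0.01455583] 0.056976995642994445
[0.52114219 0.06525109 0.22751416] [[ 0.264  -0.0074 -0.9645]
 [ 0.9645 -0.0043  0.2641]
 [-0.0062 -1.      0.006 ]]
[0.49181187 0.05550057 0.05369589]
[0.50845202 0.02515929 0.04849754]
```

Cell and well positions agree between the two views to about 3 mm. The cell is about 46 mm from the well and about 10 mm to the -y side. I'll turn the tool to line up with the push and come in behind the cell.

```bash
python3 -m jog '20 0 0 0 -6.8; 20 0 0 0 -6.8; 20 -5 30 27 0; 20 -5 30 27 0; 20 0 40 0 0; 20 0 27 0 0; 20 0 0 0 0'
python3 - <<'E'
from fr import *
p,M=tool();print(p,M.round(4))
snap('side','s2');snap('scene','sc2')
E
```

```text
t: 2.07
ee_pos: [0.4605, 0.0633, 0.0997]
ee_rot: [-0.502, 0.502, 0.497, -0.499]
force: [-2.2, -0.8, -0.1]
grip_width: 0.0202
[0.46048444 0.06326363 0.09974357] [[ 0.0083 -0.0012 -1.    ]
 [ 1.     -0.0029  0.0083]
 [-0.0029 -1.      0.0012]]
```

View pics/s2.png

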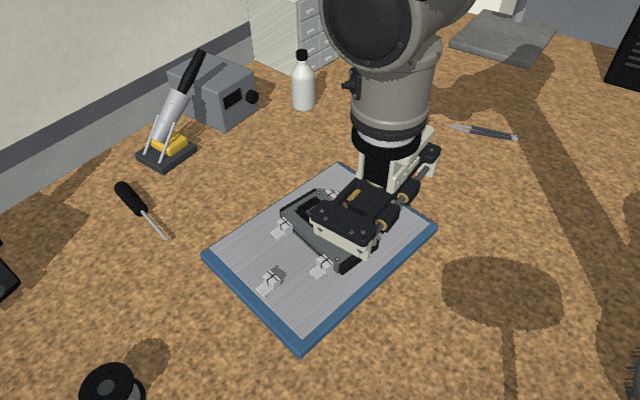

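Side view: the gripper body hides the cell and well, at about (350,225), so this camera is no use here. I'll check the scene crop.

Run:
```python
from h import *
crop('sc2',280,110,400,240,5,'c2')
```

```text
(no output)
```

View pics/c2.png

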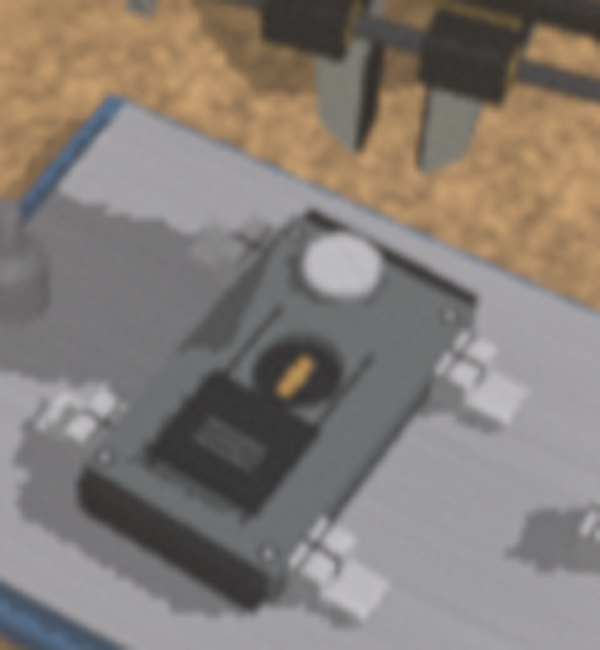

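Run:
```python
from fr import *
s=load('sc2'); p,M=tool()
g=lambda u,v,z:ray(s,280+u/5,110+v/5,z)[:2]
a,b=g(358,151,.0917),g(422,169,.0917); print('tips',a,b,'mid',(a+b)/2,'gap',np.linalg.norm(a-b),'TCP',p)
c=g(342,266,.054);print('cell',c,'width',np.linalg.norm(g(302,266,.054)-g(382,266,.054)))
w=g(298,371,.049);print('well',w,np.linalg.norm(g(252,371,.049)-g(343,371,.049)))
# how tip midpoint/inner corners would project
R,t=s['R'],s['t']
for X in [p+M@np.array([sx*.01,.008,sz]) for sx in(-1,1) for sz in(-.0095,.0095)]:
    q=R@X+t;print(((s['fx']*q[0]/q[2]+s['cx'])-280)*5,((s['fy']*q[1]/q[2]+s['cy'])-110)*5)
```

```text
tips [0.47062455 0.05248773] [0.47068292 0.0764324 ] mid [0.47065374 0.06446006] gap 0.023944742864238828 TCP [0.46376561 0.06304789 0.10350373]
cell [0.49345662 0.05617377] width 0.029436514737894305
well [0.54009064 0.05538853] 0.032566536246767405
357.600803491535 149.3079535465597
374.43588353359615 111.9866952860464
411.2487306936441 164.77441392379177
427.41983571196926 127.03052829343676
```

Scene view: the finger inner tips project within about 1–2 px of where the arm's own pose predicts, so I trust the scene calibration. Cell is at (0.4935, 0.0562), well at (0.5401, 0.0554), and sizes check (29.4 and 32.6 mm).

```bash
python3 -m jog '20 -6.5 20 0 0; 20 0 17 0 0; 20 0 0 0 0; 20 0 0 0 0'; python3 -c "
from fr import *
p,M=tool();print(p,M[:,2])"
```

```text
t: 2.5
ee_pos: [0.4704, 0.0583, 0.0739]
ee_rot: [-0.495, 0.507, 0.503, -0.495]
force: [0.3, -1.0, -0.0]
grip_width: 0.0201
[0.47041369 0.05832398 0.07389472] [-0.99977489  0.00440934 -0.02075381]
```

```bash
python3 -m jog '20 -2 3 5 0; 20 0 3 2 0; 20 0 2 0 0; 20 0 0 0 0'; python3 -c "
from fr import *
p,M=tool();print(p,M.round(4))"
```

```text
t: 2.83
ee_pos: [0.4663, 0.0568, 0.0705]
ee_rot: [-0.492, 0.509, 0.506, -0.493]
force: [-0.9, 0.3, -0.0]
grip_width: 0.02
[0.46628478 0.05676711 0.07045962] [[ 0.0033  0.03   -0.9995]
 [ 1.     -0.0038  0.0032]
 [-0.0037 -0.9995 -0.03  ]]
```

```bash
python3 -m jog '20 0 7 0 0; 20 0 5 0 0; 20 0 0 0 0'; python3 -c "
from fr import *
p,M=tool();print(p,M.round(4))"
```

```text
t: 3.08
ee_pos: [0.4673, 0.0567, 0.0584]
ee_rot: [-0.492, 0.51, 0.506, -0.492]
force: [-0.4, 0.8, -0.4]
grip_width: 0.0201
[0.46734336 0.05673407 0.05844295] [[ 0.0033  0.0323 -0.9995]
 [ 1.     -0.0039  0.0032]
 [-0.0038 -0.9995 -0.0324]]
```

```bash
python3 -m jog '20 0 0 -5 0; 20 0 0 -5 0; 20 0 0.1 -5 0; 20 -0.2 0.1 -5 0; 20 -0.2 0.1 -5 0; 20 -0.2 0.1 -5 0; 20 0 0 0 0'
python3 - <<'E'
from fr import *
p,M=tool();print(p,M.round(4))
snap('scene','sc3');crop('sc3',290,120,390,220,6,'c3')
E
```

```text
t: 3.67
ee_pos: [0.5013, 0.0558, 0.0584]
ee_rot: [-0.492, 0.51, 0.506, -0.492]
force: [0.2, 0.7, -0.5]
grip_width: 0.0198
[0.50125866 0.05582668 0.05842201] [[ 0.0036  0.032  -0.9995]
 [ 1.     -0.0039  0.0034]
 [-0.0038 -0.9995 -0.032 ]]
```

View pics/c3.png

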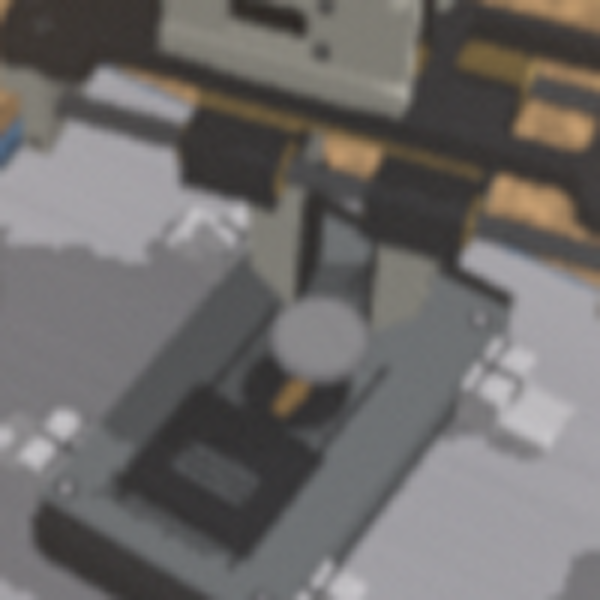

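```bash
python3 -c "
from h import *
s=load('sc3');g=lambda u,v,z:ray(s,290+u/6,120+v/6,z)[:2]
print(g(320,338,.054),g(297.6,385,.049),g(271,338,.054)-g(369,338,.054))"
```

```text
[0.52484691 0.05702609] [0.54002223 0.05536482] [ 0.01022603 -0.0275262 ]
```

Scene view: the cell (crop (320,338)) sits between the fingertips and has begun to overlap the well (crop (298,385)). About 15 mm remains, plus about 1.5 mm sideways.

```bash
python3 -m jog '20 -0.5 0.1 -3 0; 20 -0.5 0.1 -3 0; 20 -0.4 0.1 -3 0; 20 -0.2 0.1 -3 0; 20 0 0 -2.5 0; 20 0 0 0 0; 20 0 0 0 0'
python3 - <<'E'
from fr import *
p,M=tool();print(p,M.round(4))
snap('scene','sc4');crop('sc4',290,120,390,220,6,'c4')
E
```

```text
t: 4.3
ee_pos: [0.5161, 0.054, 0.0583]
ee_rot: [-0.492, 0.509, 0.506, -0.492]
force: [-0.2, -0.6, 0.6]
grip_width: 0.0201
[0.51611623 0.05403249 0.05829568] [[ 0.0036  0.0304 -0.9995]
 [ 1.     -0.0038  0.0034]
 [-0.0037 -0.9995 -0.0304]]
```

View pics/c4.png

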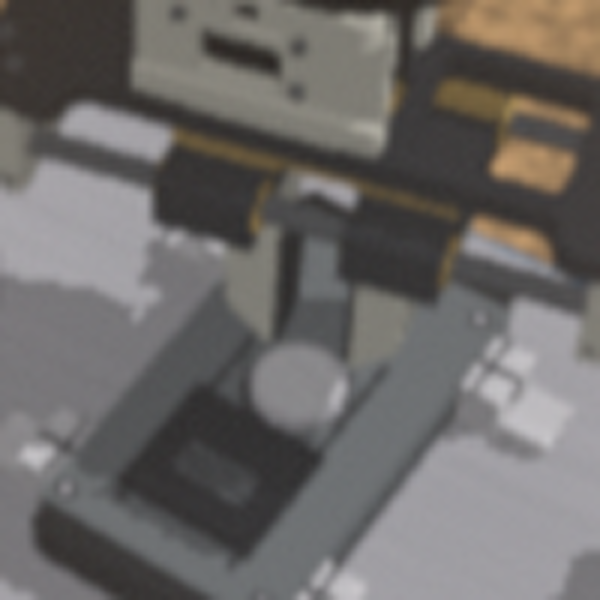

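Run:
```python
from h import *
s=load('sc4')
print(ray(s,290+298/6,120+386/6,.0482))
P=[];
for v in range(180,190):
    for u in range(334,346):
        if ((u-339.7)/6)**2+((v-184.3)/5)**2<1: P.append(dep(s,u,v))
P=np.array(P);print(len(P),np.median(P,0),P[:,2].std())
A=np.c_[P[:,:2]-P[:,:2].mean(0),np.ones(len(P))];print(np.linalg.lstsq(A,P[:,2],rcond=None)[0])
b=np.array([dep(s,u,v) for u,v in[(357,185),(356,187),(355,189),(315,180),(318,176)]]);print(b[:,2])
```

```text
[0.53979278 0.0554405  0.0482    ]
95 [0.53998285 0.05581826 0.04839249] 0.05787297529043153
[1.34589452 0.47164855 0.05429922]
[0.0497422  0.04903137 0.04865431 0.04953811 0.02678866]
```

Scene view: the cell is centred on the well (crop (298,386)). Its top is at about 0.0484 m, below the back at 0.049 m, so it has dropped. Next I lift off and go behind the cover.

```bash
python3 -m jog '20 0 0 4 0; 20 0 -25 0 0; 20 0 -25 0 0; 20 2 0 -25 7.1; 20 2 0 -30 7.1; 20 2 0 -30 0; 20 2 0 -15 0; 20 0 0 0 0'
python3 - <<'E'
from fr import *
snap('wrist','w5');snap('scene','sc5')
p,M=tool();print(p,M.round(4),np.degrees(np.arctan2(M[1,2],M[0,2])))
crop('w5',220,100,420,260,4,'c5')
s=load('sc5');P=[]
for v in range(178,191):
    for u in range(332,348):
        if ((u-339.7)/6)**2+((v-184.3)/4.5)**2<1: P.append(dep(s,u,v))
P=np.array(P);P=P[abs(P[:,2]-np.median(P[:,2]))<.004]
A=np.c_[P[:,:2]-P[:,:2].mean(0),np.ones(len(P))];print(len(P),P.mean(0),np.linalg.lstsq(A,P[:,2],rcond=None)[0])
E
```

```text
t: 5.02
ee_pos: [0.6082, 0.0473, 0.1128]
ee_rot: [-0.555, 0.568, 0.436, -0.424]
force: [-1.5, -0.4, -0.3]
grip_width: 0.02
[0.60526983 0.04773666 0.11223724] [[ 0.2589  0.0217 -0.9656]
 [ 0.9659 -0.0033  0.2589]
 [ 0.0024 -0.9998 -0.0219]] 164.9897968454926
19 [0.63881041 0.07885621 0.19446161] [-0.11556549 -0.07449424  0.19446161]
```

View pics/c5.png

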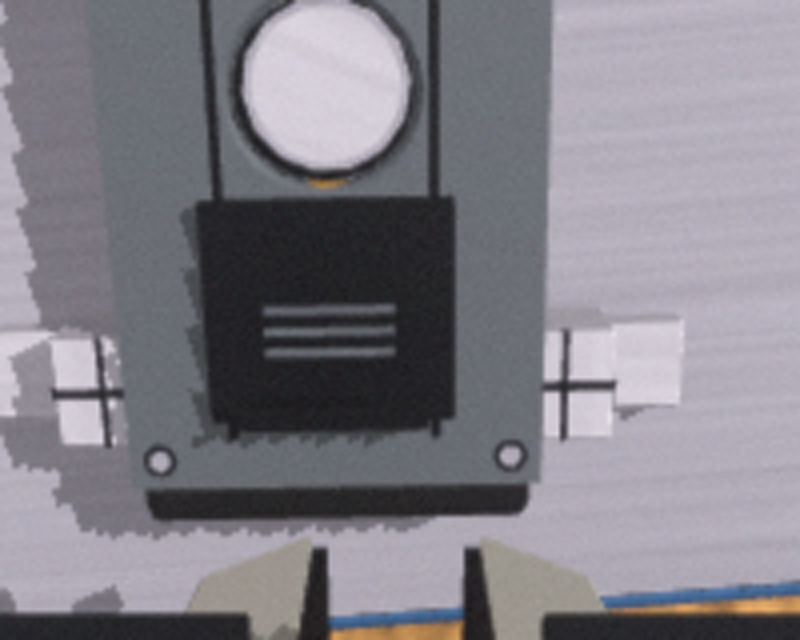

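Wrist view: the cell (crop (327,85)) lies in the well with an even dark ring around it. The cover's rear rib ends at crop row 430, from x=228 to 440, and the fingertips are at crop row 545.

Run:
```python
from fr import *
s=load('w5');g=lambda u,v,z:ray(s,220+u/4,100+v/4,z)[:2]
def fit(cu,cv,r):
    P=np.array([dep(s,u,v) for u in range(200,420) for v in range(60,260) if (u-cu)**2+(v-cv)**2<r*r])
    A=np.c_[P[:,:2]-P[:,:2].mean(0),np.ones(len(P))];return P.mean(0),np.linalg.lstsq(A,P[:,2],rcond=None)[0]
print('cell',fit(220+327/4,100+85/4,15));print('back',fit(220+500/4,100+150/4,8))
a,b=g(228,431,.058),g(440,431,.058);rb=(a+b)/2;print('rib',a,b,np.linalg.norm(a-b),rb)
cl=(g(198,202,.0527)+g(454,198,.0527))/2;d=g(198,202,.0527)-g(454,198,.0527);print('front',cl,np.linalg.norm(d),np.degrees(np.arctan2(d[1],d[0]))+90)
w=g(327,90,.049);e=rb-w;print('well',w,'well->rib',np.linalg.norm(e),np.degrees(np.arctan2(e[1],e[0])))
p,M=tool();v=np.r_[rb,p[2]]-p;print(p,'rib in tool mm',(M.T@v)*1e3)
```

```text
cell (array([0.53746621, 0.05444207, 0.04856825]), array([-0.1433798 ,  0.1574968 ,  0.04856825]))
back (array([0.55615504, 0.08109803, 0.04886782]), array([-0.0034488 ,  0.01067984,  0.04886782]))
rib [0.59145876 0.02035992] [0.60166096 0.05808414] 0.03907942571372793 [0.59655986 0.03922203]
front [0.55604992 0.04913384] 0.045306780166142785 -14.207635886798556
well [0.53818825 0.05430079] well->rib 0.06028776046084927 -14.484206654196695
[0.60526983 0.04773666 0.11223724] rib in tool mm [-10.4795524   -0.16097057   6.20609218]
```

Run:
```python
from fr import *
s=load('w5')
cu,cv=220+327/4,100+85/4
P=np.array([dep(s,u,v) for u in range(280,330) for v in range(95,150) if (u-cu)**2+(v-cv)**2<17**2])
print(len(P),np.percentile(P[:,2],[0,5,25,50,75,95,100]).round(4))
Q=P[abs(P[:,2]-np.median(P[:,2]))<.004]
A=np.c_[Q[:,:2]-Q[:,:2].mean(0),np.ones(len(Q))];print(len(Q),np.linalg.lstsq(A,Q[:,2],rcond=None)[0],Q[:,2].std())
```

```text
910 [0.0459 0.0471 0.0478 0.0483 0.0487 0.0493 0.2605]
909 [ 0.00197366 -0.00057035  0.04824243] 0.0006598218280770747
```

The cell is flat: fitted top at 48.2 mm, slope under 0.003 rad. Now I descend behind the rib.

```bash
python3 -m jog '20 -5 0 -6 0; 20 -5 0 -5 0; 20 0 15 0 0; 20 0 12 0 0; 20 0 10 0 0; 20 0 0 0 0; 20 0 0 0 0'
python3 - <<'E'
from fr import *
p,M=tool();print(p,M.round(4),np.degrees(np.arctan2(M[1,2],M[0,2])))
for rb in((.5966,.0392),(.5984,.0405)): print((M.T@(np.r_[rb,p[2]]-p))*1e3)
E
```

```text
t: 5.7
ee_pos: [0.6094, 0.0334, 0.0733]
ee_rot: [-0.556, 0.565, 0.435, -0.427]
force: [1.2, -0.2, 0.4]
grip_width: 0.02
[0.60937428 0.03337345 0.0733012 ] [[ 0.2578  0.0165 -0.9661]
 [ 0.9662 -0.0033  0.2577]
 [ 0.001  -0.9999 -0.0168]] 165.06145500396576
[ 2.33688223 -0.23001868 13.84257599]
[ 4.05692987 -0.20467201 12.4387264 ]
```

```bash
python3 -m jog '20 3 0 -5 0; 20 0 7 0 0; 20 0 6 0 0; 20 0 0 0 0; 20 0 0 0 0'
python3 - <<'E'
from fr import *
p,M=tool();print(p,M.round(4))
for rb in((.5966,.0392),(.5984,.0405)): print((M.T@(np.r_[rb,p[2]]-p))*1e3)
E
```

```text
t: 6.12
ee_pos: [0.6164, 0.0354, 0.0601]
ee_rot: [-0.556, 0.565, 0.435, -0.427]
force: [-0.3, -0.3, -0.1]
grip_width: 0.0199
[0.61638804 0.03536775 0.06014518] [[ 0.2572  0.018  -0.9662]
 [ 0.9664 -0.0034  0.2572]
 [ 0.0014 -0.9998 -0.0183]]
[-1.38570892 -0.36957041 20.10462091]
[ 0.33348412 -0.34154438 18.69977578]
```

```bash
python3 -m jog '20 0 0 5 0; 20 0 0 5 0; 20 0 -0.1 5 0; 20 0 -0.1 5 0; 20 0 -0.1 5 0; 20 0 -0.1 5 0; 20 0 -0.1 5 0; 20 0 0 0 0'
python3 - <<'E'
from fr import *
p,M=tool();print(p,M.round(4))
for rb in((.5966,.0392),(.5984,.0405)): print((M.T@(np.r_[rb,p[2]]-p))*1e3)
E
```

```text
t: 6.78
ee_pos: [0.5796, 0.0452, 0.061]
ee_rot: [-0.555, 0.566, 0.436, -0.426]
force: [0.3, -0.5, -0.6]
grip_width: 0.02
[0.57961711 0.04516666 0.06103505] [[ 0.2567  0.0212 -0.9663]
 [ 0.9665 -0.004   0.2567]
 [ 0.0015 -0.9998 -0.0216]]
[ -1.40737848   0.38498755 -17.94130898]
[  0.31110502   0.41796585 -19.3469145 ]
```

```bash
python3 -m jog '20 0 0 4 0; 20 0 0 4 0; 20 0 0 2 0; 20 0 0 2 0'; python3 -m jog '20 0 0 2 0; 20 0 0 2 0';python3 - <<'E'
from fr import *
p,M=tool();print(p,manip.observe()['force'])
snap('scene','sc6');crop('sc6',290,120,390,220,6,'c6')
E
```

```text
t: 7.12
ee_pos: [0.5685, 0.048, 0.0615]
ee_rot: [-0.554, 0.567, 0.437, -0.425]
force: [9.0, -2.9, -4.0]
grip_width: 0.0199
t: 7.28
ee_pos: [0.5684, 0.0481, 0.0621]
ee_rot: [-0.551, 0.57, 0.44, -0.423]
force: [7.3, -2.5, -4.8]
grip_width: 0.0201
[0.56843489 0.04811807 0.06210858] [ 7.26227771 -2.50453471 -4.7818242 ]
```

View pics/c6.png

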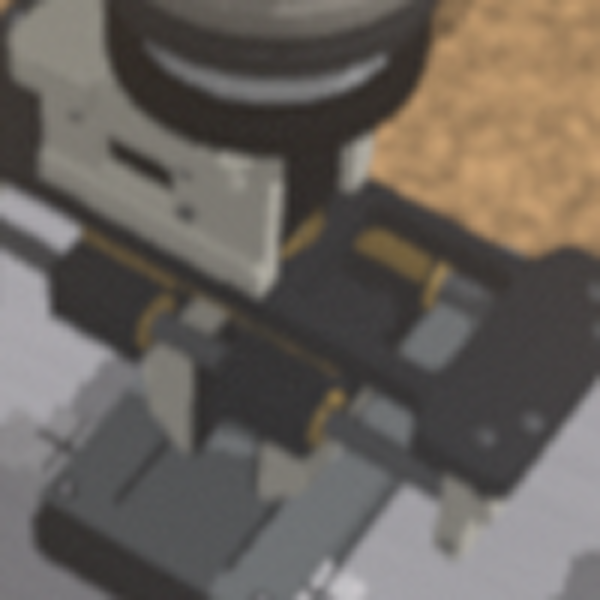

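Scene view: the fingers are against the rib and the empty guide slots are exposed behind them (crop (140,470) and (250,545)). The push stopped hard at 8–9 N, where home was predicted (TCP x 0.5684 against 0.5696). Backing off, then a check.

```bash
python3 -m jog '20 0 0 -8 0; 20 0 0 -8 0; 20 0 -25 0 0; 20 0 -30 0 0; 20 0 -10 -30 0; 20 0 0 -30 0; 20 0 0 0 0; 20 0 0 0 0'
python3 - <<'E'
from fr import *
snap('wrist','w7');p,M=tool();print(p,manip.observe()['force'])
im=cv2.imread('pics/w7.png');cv2.imwrite('pics/c7.png',im)
E
```

```text
t: 8.0
ee_pos: [0.6412, 0.0287, 0.1307]
ee_rot: [-0.554, 0.567, 0.437, -0.425]
force: [-0.6, 0.0, -0.0]
grip_width: 0.0199
[0.64105278 0.02855994 0.13046659] [ 0.09742108  0.36779853 -0.23367536]
```

View pics/c7.png

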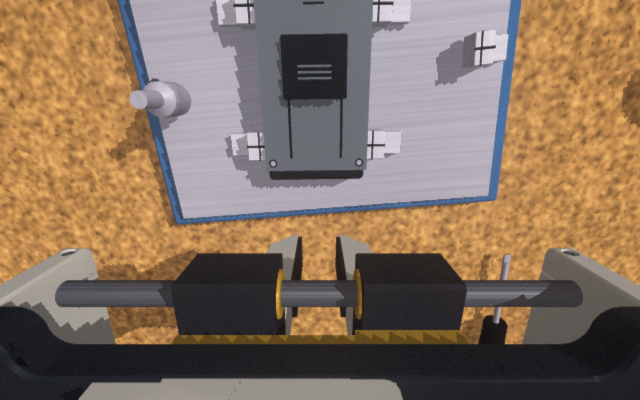

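Run:
```python
from fr import *
s=load('w7');rb=ray(s,315.5,98,.058)[:2];f=ray(s,314,35,.0527)[:2]
e=(ray(s,268,170,.049)[:2]+ray(s,365,171,.049)[:2])/2;sc=(ray(s,273,163,.049)+ray(s,359,162,.049))[:2]/2
s5=load('w5');g=lambda u,v,z:ray(s5,220+u/4,100+v/4,z)[:2]
sc5=(g(160,461,.049)+g(511,455,.049))/2;rb5=g(334,431,.058);f5=g(326,200,.0527)
n=np.linalg.norm;print('rib->screws',n(rb-sc),n(rb5-sc5),'front->screws',n(f-sc),n(f5-sc5),'len',n(rb-f))
print('screws',sc,sc5,'front',f,'rib',rb)
```

```text
rib->screws 0.048318947413488786 0.00903077754954094 front->screws 0.08884961332531745 0.05072431325622874 len 0.04053496136283861
screws [0.60477962 0.03656255] [0.60519883 0.03659033] front [0.51864468 0.05835764] rib [0.55804563 0.04883672]
```

The wrist view shows the cover over the well (image rows 35–98), with the slots empty behind it. It moved about 38–39 mm from a start about 4 mm open, and ended at a hard stop. The hand is clear.

```bash
python3 -c "
from rig import manip
print(manip.observe()['t'],manip.close_job())"
```

```text
the job is handed in; nothing more can be done
8.05 None
```

I nudged the cell into the well with the two fingertips held 20 mm apart. I then pushed the cover home from behind its rib, backed the hand away and handed the job in at 8.05 s. No verdict was reported.

**Cell:** before the cover closed, the fitted cell top was at 48.2 mm, which is the height expected for a cell lying flat in the well. Its slope was under 0.003 rad. A first fit that showed about 0.2 rad came from a single bad depth pixel.

**Cover:** it stopped hard at about 9 N, well above the 1–2 N it takes to slide, with the tool within about 1 mm of the predicted home position. The camera puts its travel at about 42.5–43.5 mm, give or take about 1.5 mm. That margin alone would not fully rule out falling short of the 41.5 mm limit, so I rely on the hard stop.

**Hand and other things:** the hand ended clear, with the wrist force near zero. I steered clear of the other things on the bench but did not measure whether any had moved.

**Disagreements:** the scene and wrist cameras differed by 2–3 mm on the well position. The tool also picked up a tilt of about 0.03 rad, which did no harm.

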